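Clamp a vacuum gauge head onto a sloping port

TASK

Fit the vacuum gauge head squarely onto the port of the sloping console so that its flange lies flush on the port's flange, then swing the hinged clamp ring shut around the two flanges, fold the red latch down over the ring's ends until it snaps, and finally press the clear orange-edged guard down over the latch until it holds shut. Do these in that order, and do not knock over either of the white sample bottles.

Things in the scene. Friction and masses are not known exactly. Their poses are not given: they have to be found in the camera images.
- gauge_mid (a point): Vacuum gauge head: loose steel turned part with blue band, 0.28 kg, 68 mm high, upright in the grey tray. From below: tapered spigot 34.4 mm dia., 8 mm long; flange 55 mm dia. at 8-16 mm; body 34 mm dia. at 17-60 mm (grip here); black knob 16 mm dia. to 68 mm. Point on its axis 34 mm above the spigot's end, 26 mm above the flange's underside. z out of its top.
- port (a point): Steel port with 55 mm flange, 38 mm bore deeper than the spigot, fixed on the console. Point: centre of the flange's upper face, 32 mm above the sloping face. z along the port's axis, 30 deg from vertical, leaning to the robot; x up the slope, away from the robot; y left. 'Port frame' below = these axes from this point, mm. Seated, gauge_mid is at (0,0,26) and its z along this z.
- console: White wedge, 194 mm wide, dark face sloping 30 deg, low edge roughly towards the robot; it carries port, ring, latch and guard. Origin on the bench under the port's foot; x away from the robot, z up. The face spans x -125 to +75 in the port frame.
- jaw_left (a joint): Left half of the aluminium clamp ring, rad: 0 shut, 1.15 fully open, starts 0.8-1.1. Turns about a pin along port z at (42,0). The halves are geared: either moves the other equally; they stay where left (0.1 Nm friction). Open leaves the port free. Shut: 71 mm across, 14 mm below to 14 above the port's top face, with front ears at x -60 to -36, y -16 to 16, top at z 10.
- jaw_right (a joint): Right half (y < 0) of the clamp ring, rad: 0 shut, mirrors jaw_left through the gearing.
- tab (a point): Top centre of the orange peg on the left ring half, 12 mm dia., standing 34 mm proud of the ring along port z; push it sideways to swing the ring. In the port frame at ring angle q: x = 42 - 54 cos q + 35 sin q, y = 54 sin q + 35 cos q, z = 48.
- latch (a joint): Red latch lever, rad: 0 shut (flat across the ears), 1.65 fully open (standing up along port z), starts 1.45-1.6. Pivot on the right half's ear, along port x, at (-52,-12,14) in the port frame when the ring is shut; the shut lever points to +y. Stays where left (0.02 Nm friction); below 0.4 rad a spring ball resists (0.08 Nm in all), below 0.15 it snaps shut. Its hook then locks the ring.
- latch_tip (a point): Middle of the outer (shut: upper) face of the latch's free end, 50 mm from its pivot. Lever 14 mm wide (20 at the tip), 6 mm thick (8 at the tip). With ring and latch shut it is at (-52,38,19) in the port frame.
- guard (a joint): Clear guard flap with orange edges, rad: 0 shut (parallel to the face, over the latch), 1.9 fully open (up and leaning to the robot), starts 1.6-1.85. Hinge along port y at x -112, z 26 of the port frame. Stays where left (0.04 Nm friction); below 0.35 rad a spring ball resists (0.13 Nm in all), below 0.12 it snaps shut. Posts beside it at y -54 and 54 reach z 38.
- guard_edge (a point): Middle of the outer (shut: upper) face of the guard's orange free edge, 66 mm from the hinge. Flap 86 mm wide, 3 mm thick, 8 mm at the edge. Shut, this point is at (-46,0,33) in the port frame.
- bottle1_mid (a point): White sample bottle with blue lid, 58 mm wide, 115 mm high; a bystander that must stay standing. Point half-way up its axis, z up.
- bottle2_mid (a point): White sample bottle with blue lid, 58 mm wide, 115 mm high; a bystander that must stay standing. Point half-way up its axis, z up.
Not all that is in view belongs to the job. What is shaped like the part that bears bottle2_mid but brown or green is not meant.

How it is judged:
On the way, in this order (a step that is already met when the one before it is completed fails the run):
1. the gauge head sits squarely on the port, flange on flange (z of gauge_mid in the frame of port between 0.023 and 0.029 m and x of gauge_mid in the frame of port between -0.0045 and 0.0045 m and y of gauge_mid in the frame of port between -0.0045 and 0.0045 m and angle between the z axis of gauge_mid and the z axis of port, either way round below 0.08 rad), for 0.2 s.
2. the clamp ring is shut around both flanges (all of step 1 and value of joint each of jaw_left, jaw_right below 0.06 rad), for 0.2 s.
3. the latch is snapped down with the ring shut (all of step 2 and value of joint latch below 0.09 rad), for 0.2 s.
4. the guard is pressed shut over the latch (all of step 3 and value of joint guard below 0.09 rad), for 0.2 s.
At the end, for the whole second after the job is handed in: The gauge head is at rest on the port (centre within 4.5 mm of the axis and 3 mm of full depth, axis within 0.08 rad of the port's), both ring halves are within 0.06 rad of shut, the latch and the guard are within 0.09 rad of shut, and the white bottles stand upright (within 0.3 rad) (all of step 4 and angle between each of bottle1_mid, bottle2_mid's own z axis and vertical below 0.3 rad); the robot touches nothing.
It fails at once if a white sample bottle is knocked over (angle between any of bottle1_mid, bottle2_mid's own z axis and vertical above 0.6 rad).
It also fails if it takes over 56 s, if anything falls off the work surface, if the arm or the gripper's body presses on something with over 40 N, if the wrist force passes 120 N, or if a joint passes its speed limit or range.

ROBOT

A 7-joint arm with a two-finger parallel gripper is mounted at the origin on the work surface. World frame = base frame: x ahead of the robot, y to its left, z up, the work surface at z = 0. Lengths are in m, angles in rad, forces in N, time in s.
With the tool pointing down it reaches from about 0.4 to 0.85 m from the base axis. Payload 6.9 kg.
Tool frame: the origin (TCP) lies midway between the tips of the shut fingers; the grasp point (between the pads) lies behind it (ctrl.pinch_z is the z of the grasp point in the tool frame, in m); z points along the fingers, y is the direction in which the jaws open and shut (so a half turn about z gives the same grasp; the last joint's range is limited). The gripper opens to 85 mm and grips with 20 to 120 N. Pads are 22 mm wide; open, the fingers measure 114 mm over their backs; the gripper's body (76 mm by 85 mm) begins 54 mm behind the grasp point. The pads swing forward as they close: fully open they stand 13 mm farther back than shut.
Start: joints at [-1.012, 0.507, -0.238, 1.5, 0.126, 1.149, -0.155], TCP at [0.274, 0.562, 0.231] pointing down, gripper open.
Joint ranges: [-3.08, 3.08], [-0.24, 2.05], [-1.43, 1.35], [0, 2.5], [-1.52, 4.66], [0.17, 1.96], [-2.89, 2.89]. Speed limits (rad/s): [2.39, 2.39, 3.14, 3.14, 3.14, 3.14, 3.14].

INTERFACE

Orientations are given as a unit quaternion [w, x, y, z].
In Python, from station import ctrl, get_state, vision, ticket, models gives the robot as it stands. Calls block until the motion is done:
- ctrl.movep(position, orientation): joint-space move of the TCP to a pose.
- ctrl.movel(position, frame=None, max_speed=0.15): straight line of the TCP; frame=None keeps the orientation; max_speed is the mean speed in m/s.
- ctrl.set_joints(angles): joint-space move.
- ctrl.ungrasp() and ctrl.close_gripper(force=None): open the fingers fully, or close them until they stop; force is the grip in N (None keeps the last).
- ctrl.pause(seconds).
- ctrl.ik(position, orientation): joint angles nearest the present ones, or None.
- get_state(): the state.
- vision.grab_frame(name): name is "side" or "top" or "wrist"; returns (picture, depth): 420x560x3 uint8, blue, green, red; 420x560 float32, m along the optical axis (not along the pixel's ray), 0 where there is no reading.
- vision.camera_info(name): a dict with "mtx" (3x3 intrinsics, pixels), "R" (3x3) and "t" (3): a world point X has camera coordinates R X + t; the wrist camera has in their place "hand_eye" (4x4, takes a point from camera to tool coordinates, whose origin is the TCP and whose axes are the flange's). Camera axes: x right, y down, z forward; pixel columns grow to the right and rows downward; lengths in m; the calibration is good to about 2 mm. The wrist camera is an equidistant fisheye: a pixel r from the principal point sees the ray r / f radians off the axis. A picture is of the moment at which its call begins: read the wrist's pose just before it. camera_info takes no time and is no camera call.
A pose or a line that the arm cannot do raises ctrl.Unreachable and nothing moves.
- ticket.close_job(): hands the job in, once; it reports no verdict.
Trained networks look in the newest picture that a camera, given by its name, has taken for a name from the list of things; names that differ only in an ending like _2 or _b are one class to them, and where a whole thing is asked for, a point or a joint stands for the part that bears it (a point fixed in the world has none). Each returns a list of dicts, best first, with "p" (0 to 1); they miss things now and then, are a little off and sometimes report something else, mostly with a low value. They report only what shows in the picture. A call takes as long as a camera call. They do not tell look-alikes from the thing itself.
- models.recognise(camera, target): "point" ([column, row] in pixels, amid what is visible of it).
- models.masks_of(camera, target): "mask" (420x560 bool, what is visible of it) and "point" ([column, row] in pixels, amid what is visible of it).
The state is a dict: "time": time; "qpos": joint angles; "qd": joint speeds; "tau": joint torques, N m; "tcp_pos": TCP position; "eef_rot": TCP orientation; "contact_force": force on the tool from outside, world axes, zero at the start; "wrist_torque": the same for the moment, N m; "width": finger opening in m.
Only numpy, scipy, OpenCV 4.12 (cv2) and the standard library are available. Lean on these libraries where they do the work, as an engineer would, in place of code of your own. Each camera call takes 0.05 s, during which the arm holds its last target.

## Working session

There is one attempt and no reset: what is moved stays moved. The work goes in short steps, each a Python script; the robot and the scene stay as the last script left them, time stands still between calls to the robot, and variables do not carry over. Pictures are saved under pics/ and viewed, and the job is handed in when it is done.

```bash
ls; mkdir -p pics
python3 - <<'E'
from station import ctrl, get_state, vision, ticket, models
import cv2
s=get_state(); print(s['time'],s['tcp_pos'],s['eef_rot'],s['width'],ctrl.pinch_z)
for n in("side","top","wrist"):
    p,d=vision.grab_frame(n); cv2.imwrite(f"pics/{n}0.png",p)
    import numpy as np
    np.save(f"pics/{n}0.npy",d)
    ci=vision.camera_info(n); print(n,{k:np.round(v,4).tolist() if not isinstance(v,str) else v for k,v in ci.items()})
print(get_state()['time'])
E
```

```text
pics
0.0 [0.27383386 0.56125035 0.23044799] [-1.88243510e-04  2.24953130e-01  9.74369184e-01 -8.63932962e-04] 0.08561845929124143 -0.0187
side {'mtx': [[412.4308, 0.0, 280.2709], [0.0, 412.4308, 204.5673], [0.0, 0.0, 1.0]], 'R': [[0.8768, -0.4808, 0.0058], [-0.3612, -0.6665, -0.6522], [0.3175, 0.5697, -0.758]], 't': [-0.4742, 0.3105, 1.0377]}
top {'mtx': [[458.0636, 0.0, 282.1252], [0.0, 458.0636, 212.0842], [0.0, 0.0, 1.0]], 'R': [[-0.0133, -0.9998, -0.0162], [-0.9881, 0.0156, -0.1531], [0.1533, 0.014, -0.9881]], 't': [0.062, 0.5721, 1.0683]}
wrist {'mtx': [[325.1923, 0.0, 279.0257], [0.0, 325.1923, 210.5572], [0.0, 0.0, 1.0]], 'hand_eye': [[0.0005, -0.9612, -0.2757, 0.0709], [1.0, 0.0002, 0.0009, -0.0], [-0.0008, -0.2757, 0.9612, -0.142], [0.0, 0.0, 0.0, 1.0]]}
0.15
```

View pics/side0.png

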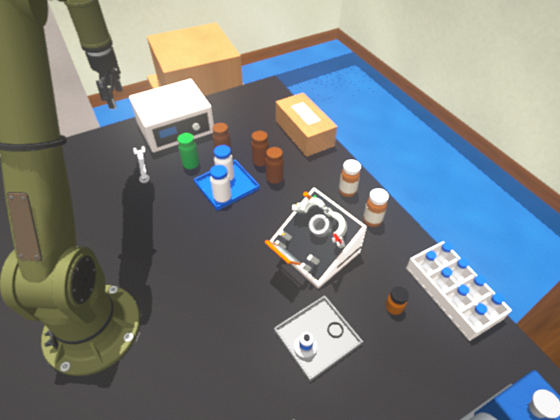

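View pics/top0.png

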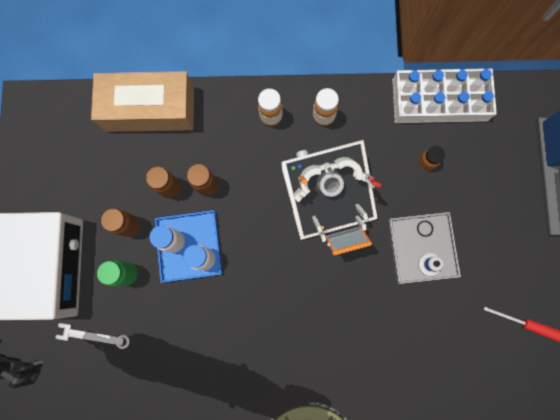

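View pics/wrist0.png

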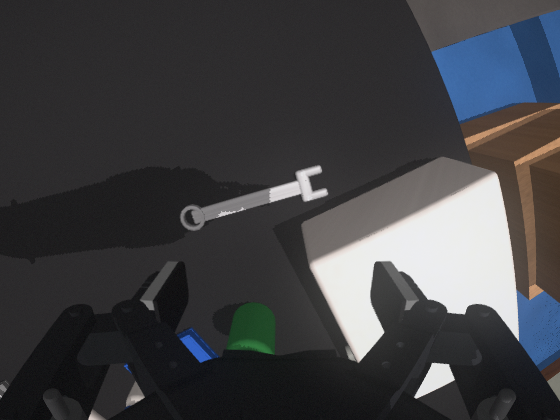

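The side view has the gauge at (306,345) in the grey tray and the console at (318,235). The top view has the gauge at (431,264), the port at (331,185), the guard at (348,240), the red latch at (373,182), the orange tab at (303,182) and the white bottles at (167,240) and (200,258). Next I'll measure poses from depth.

```bash
cat > h.py <<'E'
import numpy as np, cv2
from scipy.spatial.transform import Rotation as Rn
def cloud(d,ci):
    K=ci['mtx'];v,u=np.indices(d.shape)
    X=np.stack([(u-K[0,2])/K[0,0]*d,(v-K[1,2])/K[1,1]*d,d],-1)
    W=(X-ci['t'])@ci['R']
    W[d<=0]=np.nan
    return W
def proj(P,ci):
    c=ci['R']@np.asarray(P)+ci['t'];p=ci['mtx']@c;return p[:2]/p[2]
def quat(R): q=Rn.from_matrix(R).as_quat();return q[[3,0,1,2]]
def rot(q): return Rn.from_quat(np.array(q)[[1,2,3,0]]).as_matrix()
E
python3 - <<'E'
from h import *
from station import vision,models,get_state
for n in ("top","side"):
    im=cv2.imread(f"pics/{n}0.png");d=np.load(f"pics/{n}0.npy");ci={k:np.array(v) if not isinstance(v,str) else v for k,v in vision.camera_info(n).items()}
    W=cloud(d,ci); np.save(f"pics/W{n}.npy",W)
    for t in("gauge_mid","console","tab","latch_tip","guard_edge","bottle1_mid"):
        for r in models.recognise(n,t)[:2]:
            u,v=np.round(r['point']).astype(int); print(n,t,round(r['p'],2),u,v,W[v,u].round(3))
    a={"top":(270,120,400,300),"side":(250,170,390,390)}[n]
    cv2.imwrite(f"pics/{n}crop.png",cv2.resize(im[a[1]:a[3],a[0]:a[2]],None,fx=4 if n=="top" else 2.7,fy=4 if n=="top" else 2.7,interpolation=cv2.INTER_CUBIC)[:600])
W=np.load("pics/Wtop.npy")
# bench
# console face plane RANSAC
ok=W[140:240,280:380].reshape(-1,3);ok=ok[np.isfinite(ok[:,0])];
best=0;rng=np.random.default_rng(0)
for i in range(3000):
    a,b,c=ok[rng.choice(len(ok),3)];nn=np.cross(b-a,c-a);l=np.linalg.norm(nn)
    if l<1e-6: continue
    nn/=l; nn*=np.sign(nn[2])
    if not .8<nn[2]<.93: continue
    m=abs((ok-a)@nn)<.002
    if m.sum()>best: best=m.sum();M=m
P=ok[M];c=P.mean(0);nn=np.linalg.svd(P-c)[2][2];nn*=np.sign(nn[2])
print("face",best,c,nn,np.degrees(np.arccos(nn[2])),"yaw deg of x",np.degrees(np.arctan2(-nn[1],-nn[0])))
E
```

```text
top gauge_mid 0.61 432 265 [ 0.439 -0.294  0.066]
top gauge_mid 0.31 358 172 [ 0.647 -0.12   0.136]
top console 0.6 335 190 [ 0.616 -0.071  0.093]
top console 0.28 433 266 [ 0.437 -0.295  0.068]
top tab 0.63 308 180 [ 0.63  -0.007  0.14 ]
top guard_edge 0.68 344 238 [ 0.503 -0.088  0.096]
top guard_edge 0.35 302 179 [0.626 0.008 0.169]
top bottle1_mid 0.62 202 255 [0.467 0.234 0.117]
side gauge_mid 0.93 306 347 [ 0.435 -0.316  0.051]
side gauge_mid 0.67 224 156 [0.507 0.304 0.117]
side console 0.76 319 237 [ 0.619 -0.078  0.076]
side tab 0.58 308 204 [ 0.625 -0.003  0.136]
side tab 0.23 336 238 [ 0.61  -0.156  0.172]
side guard_edge 0.59 282 254 [ 0.482 -0.114  0.138]
side bottle1_mid 0.85 221 183 [0.46  0.226 0.091]
face 3344 [ 0.61517375 -0.06461658  0.07194383] [-0.49135935 -0.12839219  0.86144149] 30.521179840740867 yaw deg of x 14.643961883288615
```

View pics/topcrop.png

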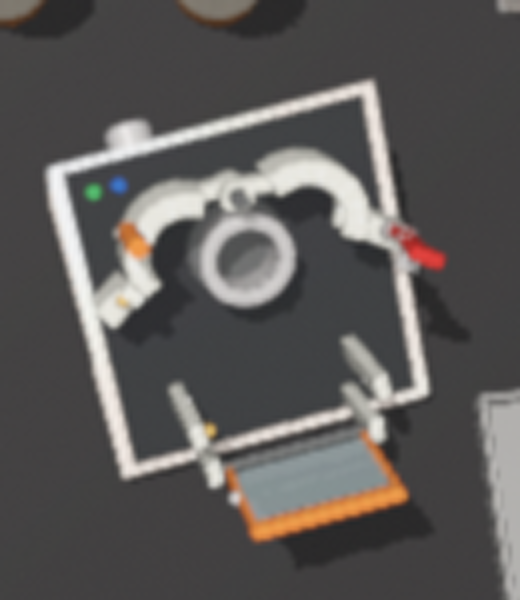

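View pics/sidecrop.png

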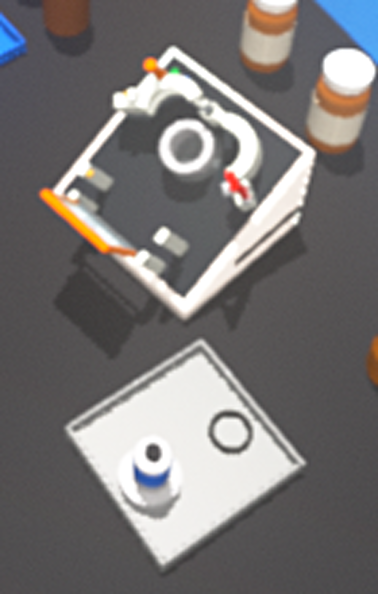

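Run:
```python
from h import *
from station import vision
from scipy.optimize import least_squares
for n,(u0,v0,u1,v1) in (("top",(308,160,352,208)),("side",(300,205,340,245))):
    W=np.load(f"pics/W{n}.npy");P=W[v0:v1,u0:u1].reshape(-1,3);P=P[np.isfinite(P[:,0])]
    A=W[130:245,275:385] if n=="top" else W[185:290,262:370]
    A=A.reshape(-1,3);A=A[np.isfinite(A[:,0])]
    # face plane fixed tilt 30: refine yaw & offset
    c0=np.array([.615,-.065,.072])
    def nv(y): return np.array([-.5*np.cos(y),-.5*np.sin(y),.8660254])
    y=.2556;off=0
    for k in range(10):
        m=abs((A-c0)@nv(y)-off)<.003
        r=least_squares(lambda p:((A[m]-c0)@nv(p[0])-p[1]),[y,off],loss='soft_l1',f_scale=.001);y,off=r.x
    N=nv(y);h=(P-c0)@N-off
    X=np.array([np.cos(y)*.866,np.sin(y)*.866,.5]);Y=np.cross(N,X)
    m=(abs(h-.032)<.004);Q=P[m]
    hh=np.median(h[m])
    q=np.c_[(Q-c0)@X,(Q-c0)@Y]
    # trim: keep annulus, maximize count
    best=(0,)
    for cx in np.arange(-.05,.05,.001):
        for cy in np.arange(-.05,.05,.001):
            rr=np.hypot(q[:,0]-cx,q[:,1]-cy);s=((rr>.019)&(rr<.0275)).sum()-2*((rr<.0185)).sum()-((rr>.028)&(rr<.031)).sum()
            if s>best[0]: best=(s,cx,cy)
    s,cx,cy=best
    c=c0+N*(off+.032)+X*cx+Y*cy
    print(n,"yaw",np.degrees(y),"inl",s,m.sum(),"h",hh,"port",c.round(4),"h std",h[m].std())
    # gauge: knob top & body
    G=W[225:300,385:465] if n=="top" else W[320:375,275:340]
    G=G.reshape(-1,3);G=G[np.isfinite(G[:,0])]
    t=G[G[:,2]>.055]; f=G[(G[:,2]>.012)&(G[:,2]<.028)]
    print("  gauge hi",len(t),t.mean(0).round(4),t.min(0).round(4),t.max(0).round(4),"floor",np.median(G[:,2]))
```

```text
top yaw 14.476628390395362 inl 200 247 h 0.030342265280462032 port [ 0.6227 -0.062   0.1138] h std 0.0016078402428563526
  gauge hi 187 [ 0.4419 -0.3023  0.0661] [ 0.4255 -0.3216  0.055 ] [ 0.4582 -0.2863  0.0759] floor 0.0024472015327964823
side yaw 14.548846650920987 inl 132 155 h 0.030619625476157878 port [ 0.6246 -0.0615  0.1143] h std 0.0017895821847846338
  gauge hi 188 [ 0.4422 -0.3044  0.0664] [ 0.4264 -0.3193  0.0551] [ 0.4597 -0.2854  0.075 ] floor 0.0041411420587162216
```

```bash
cat >> h.py <<'E'
import json,os
def portframe():
    p=json.load(open('port.json'));y=p['yaw']
    X=np.array([np.cos(y)*.8660254,np.sin(y)*.8660254,.5]);Z=np.array([-.5*np.cos(y),-.5*np.sin(y),.8660254]);Y=np.cross(Z,X)
    return np.array(p['c']),np.c_[X,Y,Z]
def pw(x,y,z):
    c,R=portframe();return c+R@(np.array([x,y,z])/1000)
def tq(th):
    """tool z=-port z, tool x at angle th (deg) from port x in port xy plane"""
    c,R=portframe();t=np.radians(th)
    x=np.array([np.cos(t),np.sin(t),0]);z=np.array([0,0,-1.]);return quat(R@np.c_[x,np.cross(z,x),z])
E
echo '{"c":[0.6236,-0.0618,0.1138],"yaw":0.2533}'>port.json
python3 - <<'E'
from h import *
from station import ctrl
def t(l,p,q):
    r=ctrl.ik(list(p),list(q)); print(l, None if r is None else np.round(r,2))
for th in (180,90,0,-90): 
    t(("place",th),pw(0,0,26),tq(th)); t(("look",th),pw(0,0,200),tq(th))
for th in (180,0,90,-90):
    t(("latch",th),pw(-52,20,22),tq(th)); t(("latch0",th),pw(-52,-50,60),tq(th))
    t(("guard0",th),pw(-155,0,80),tq(th));t(("guard",th),pw(-65,0,33),tq(th))
for th in (-123,57): t(("tab",th),pw(-3,50,24),tq(th))
for th in (-180,0): t(("tab0",th),pw(60,64,24),tq(th))
for a in (0,45,90,135,180,-45,-90,-135):
    x=np.array([np.cos(np.radians(a)),np.sin(np.radians(a)),0]);z=np.array([0,0,-1.])
    t(("g",a),[.442,-.303,.07],quat(np.c_[x,np.cross(z,x),z]))
E
```

```text
('place', 180) [ 0.76  0.54 -0.83  2.13  1.09  0.24  0.91]
('look', 180) [-0.51  0.17  0.94  2.08 -0.78  0.67  2.78]
('place', 90) [ 0.22  0.43 -0.04  2.13 -1.13  0.22  1.52]
('look', 90) [-0.33  0.14  0.72  2.08 -0.7   0.63  1.12]
('place', 0) [ 0.27  0.43 -0.1   2.13 -1.06  0.2  -0.12]
('look', 0) [-0.18  0.13  0.54  2.08 -0.64  0.6  -0.5 ]
('place', -90) [ 0.08  0.44  0.16  2.14 -1.28  0.3  -1.48]
('look', -90) [-0.65  0.23  1.16  2.08 -0.87  0.74 -1.83]
('latch', 180) [ 0.76  0.54 -0.82  2.27  1.74  0.21  0.25]
('latch0', 180) [ 1.06  0.57 -1.03  2.18  1.07  0.28  1.06]
('guard0', 180) [ 1.12  0.52 -1.02  2.47  2.09  0.21  0.04]
('guard', 180) [ 0.94  0.6  -1.03  2.28  1.61  0.31  0.43]
('latch', 0) [ 0.97  0.72 -1.22  2.27  1.62  0.52 -2.75]
('latch0', 0) [ 0.58  0.41 -0.3   2.18 -0.94  0.2  -0.09]
('guard0', 0) [ 1.21  0.6  -1.22  2.47  1.83  0.35 -2.87]
('guard', 0) [ 1.03  0.7  -1.22  2.28  1.58  0.48 -2.67]
('latch', 90) [ 0.76  0.54 -0.82  2.27  1.74  0.21 -1.32]
('latch0', 90) [ 0.97  0.52 -0.88  2.18  0.83  0.2  -0.28]
('guard0', 90) [ 1.12  0.52 -1.02  2.47  2.09  0.21 -
[... 267 characters left out ...]
.6  -1.03  2.28  1.61  0.31  2.  ]
('tab', -123) [ 0.67  0.52 -0.83  2.19  1.36  0.25  1.54]
('tab', 57) [-0.02  0.42  0.16  2.19 -1.44  0.24  1.16]
('tab0', -180) [ 0.39  0.45 -0.52  2.04  0.53  0.21  1.3 ]
('tab0', 0) [-0.38  0.48  0.59  2.05 -1.24  0.45 -0.14]
('g', 0) [ 0.02  0.74  0.9   1.95 -0.78  0.85 -0.23]
('g', 45) [ 0.06  0.7   0.81  1.95 -0.71  0.81  0.49]
('g', 90) [ 0.16  0.64  0.63  1.94 -0.56  0.73  1.12]
('g', 135) [ 0.4   0.57  0.24  1.94 -0.21  0.65  1.55]
('g', 180) [ 0.51  0.56  0.06  1.94 -0.06  0.64  2.18]
('g', -45) [ 0.09  0.68  0.75  1.94 -0.66  0.78 -1.13]
('g', -90) [-0.08  0.87  1.15  1.95 -0.96  1.02 -1.61]
('g', -135) [ 0.62  0.56 -0.1   1.94  0.09  0.65  2.82]
```

```bash
cat >> h.py <<'E'
def down(a):
    a=np.radians(a);x=np.array([np.cos(a),np.sin(a),0]);z=np.array([0,0,-1.]);return quat(np.c_[x,np.cross(z,x),z])
def snap(n,tag):
    from station import vision,get_state
    s=get_state();p,d=vision.grab_frame(n);cv2.imwrite(f"pics/{tag}.png",p)
    if n=="wrist":
        ci=vision.camera_info(n);T=np.eye(4);T[:3,:3]=rot(s['eef_rot']);T[:3,3]=s['tcp_pos']
        M=T@np.array(ci['hand_eye']);K=np.array(ci['mtx']);v,u=np.indices(d.shape)
        dx,dy=u-K[0,2],v-K[1,2];r=np.hypot(dx,dy)+1e-9;th=r/K[0,0];t=np.tan(np.minimum(th,1.5))
        X=np.stack([dx/r*t*d,dy/r*t*d,d],-1);W=X@M[:3,:3].T+M[:3,3];W[d<=0]=np.nan
        np.savez(f"pics/{tag}.npz",W=W,M=M,K=K)
    else:
        W=cloud(d,{k:np.array(v) if not isinstance(v,str) else v for k,v in vision.camera_info(n).items()});np.savez(f"pics/{tag}.npz",W=W)
    return p,W
def st(l=""):
    from station import get_state
    s=get_state();print(l,"t",round(s['time'],2),"tcp",np.round(s['tcp_pos'],4),"F",np.round(s['contact_force'],1),"w",round(s['width'],4),"q",np.round(s['qpos'],2))
E
python3 - <<'E'
from h import *
from station import ctrl
ctrl.movep([.47,-.20,.30],down(180).tolist()); st()
snap("wrist","w1"); st()
E
```

```text
t 3.53 tcp [ 0.4704 -0.1992  0.2999] F [-0.2  0.7  0.6] w 0.0857 q [ 0.06  0.29  0.4   1.68 -0.12  1.19  2.06]
 t 3.58 tcp [ 0.4704 -0.1992  0.2999] F [ 0.2 -0.7 -0.1] w 0.0852 q [ 0.06  0.29  0.4   1.68 -0.12  1.19  2.06]
```

View pics/w1.png

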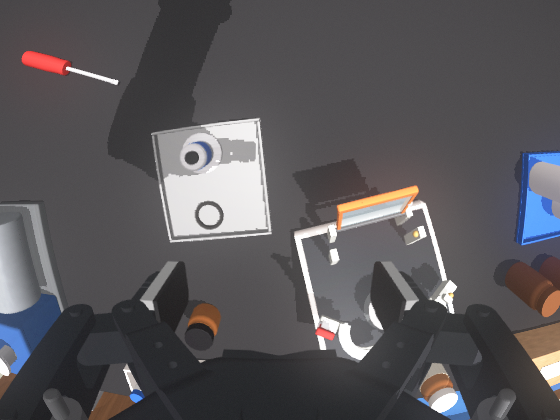

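The wrist view shows the gauge at (197,155) in the tray beside the black O-ring at (209,215). The gripper partly hides the port, at about (375,310).

Run:
```python
from h import *
from scipy.optimize import least_squares
Z=np.load("pics/w1.npz");W=Z["W"];A=W[125:185,170:230].reshape(-1,3);A=A[np.isfinite(A[:,0])]
print("floor",np.percentile(A[:,2],[2,50,99.5]))
for nm in("w1","top","side"):
    if nm!="w1":
        W=np.load(f"pics/W{nm}.npy");A=W[235:290,400:460] if nm=="top" else W[320:372,280:335]
        A=A.reshape(-1,3);A=A[np.isfinite(A[:,0])]
    # body cylinder r=17 z floor+18..60 ; knob r8
    B=A[(A[:,2]>.028)&(A[:,2]<.058)];K=A[(A[:,2]>.071)]
    B=B[np.hypot(*(B[:,:2]-[.442,-.303]).T)<.03]
    r=least_squares(lambda p:np.hypot(B[:,0]-p[0],B[:,1]-p[1])-.017,[.442,-.303],loss='soft_l1',f_scale=.001)
    F=A[(A[:,2]>.016)&(A[:,2]<.0245)];F=F[np.hypot(*(F[:,:2]-r.x).T)<.032]
    print(nm,len(B),"cyl",r.x.round(4),np.sqrt(2*r.cost/len(B)).round(4),"knob",len(K),K[:,:2].mean(0).round(4) if len(K) else 0,K[:,2].max() if len(K) else 0, "flange z",np.median(F[:,2]))
```

```text
floor [0.00098214 0.00420425 0.07215583]
w1 127 cyl [ 0.4413 -0.302 ] 0.0004 knob 95 [ 0.442  -0.3014] 0.07354607144087189 flange z 0.01968078338461632
top 53 cyl [ 0.4423 -0.3042] 0.0005 knob 27 [ 0.4421 -0.3028] 0.07594059560879628 flange z 0.020401974938576893
side 73 cyl [ 0.4441 -0.3021] 0.0005 knob 31 [ 0.4438 -0.3025] 0.0749576005354579 flange z 0.020582868235344
```

Run:
```python
from h import *
from station import ctrl
q=down(180).tolist()
ctrl.movep([.4423,-.3026,.14],q); 
ctrl.movel([.4423,-.3026,.0295],max_speed=.12);st()
ctrl.close_gripper(60);st()
ctrl.movel([.4423,-.3026,.16],max_speed=.15);st()
snap("wrist","w2")
```

```text
t 5.45 tcp [ 0.4428 -0.3029  0.0302] F [0.3 0.2 0.1] w 0.0854 q [ 0.36  0.64  0.3   1.97 -0.33  0.57  2.45]
 t 5.98 tcp [ 0.4424 -0.3026  0.03  ] F [-0.7  0.7  5.2] w 0.0326 q [ 0.36  0.64  0.3   1.97 -0.33  0.57  2.45]
 t 7.0 tcp [ 0.4418 -0.3021  0.1591] F [-0.3 -0.1 -3.1] w 0.0323 q [ 0.29  0.47  0.4   1.85 -0.23  0.88  2.36]
```

View pics/w2.png

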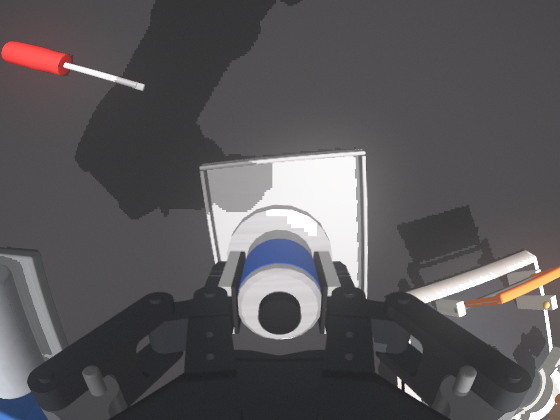

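The gauge is held centrally between the pads, with its knob at (281,313). Next I'll measure where it sits in the tool frame.

Run:
```python
from h import *
from station import get_state,vision
from scipy.optimize import least_squares
Z=np.load("pics/w2.npz");W=Z["W"];im=cv2.imread("pics/w2.png")
M=Z["M"];T=M@np.linalg.inv(np.array(vision.camera_info("wrist")["hand_eye"]))
L=(W-T[:3,3])@T[:3,:3]
A=L[200:340,225:335].reshape(-1,3);C=im[200:340,225:335].reshape(-1,3).astype(int)
blue=(C[:,0]-C[:,2]>50)&np.isfinite(A[:,0]);B=A[blue]
print(len(B),"band z",np.percentile(B[:,2],[2,50,98]))
r=least_squares(lambda p:np.hypot(B[:,0]-p[0]-p[2]*(B[:,2]-B[:,2].mean()),B[:,1]-p[1]-p[3]*(B[:,2]-B[:,2].mean()))-.017,[0,0,0,0],loss='soft_l1',f_scale=.0005)
print("axis xy,slopes",r.x.round(4),"rms",np.sqrt(2*r.cost/len(B)))
for u,v in((281,313),(281,300),(250,325),(262,225),(281,222),(281,215),(300,225)):print(u,v,L[v,u].round(4))
```

```text
1703 band z [-0.02955175 -0.01854082 -0.00398407]
axis xy,slopes [ 0.0008  0.0006 -0.0019  0.0018] rms 0.00021886024363435607
281 313 [ 0.0028  0.0012 -0.0414]
281 300 [ 0.0083  0.0012 -0.041 ]
250 325 [-0.0072 -0.0111 -0.0355]
262 225 [ 0.0194 -0.0079  0.0113]
281 222 [0.0212 0.0015 0.0105]
281 215 [0.0249 0.0015 0.01  ]
300 225 [0.0197 0.0109 0.0103]
```

Run:
```python
from h import *
from station import ctrl
ctrl.movep([.45,-.25,.27],down(180).tolist());st()
r=ctrl.ik(pw(0,0,100).tolist(),tq(180).tolist());print(np.round(r,2))
r=ctrl.ik(pw(0,0,100).tolist(),tq(90).tolist());print(np.round(r,2))
ctrl.movep(pw(0,0,95).tolist(),tq(180).tolist());st()
for n in("wrist","top","side"): snap(n,n[0]+"3")
```

```text
t 7.61 tcp [ 0.4498 -0.2498  0.2694] F [-0.6 -0.8 -3.2] w 0.0325 q [ 0.14  0.33  0.45  1.73 -0.15  1.12  2.2 ]
[ 0.19  0.29  0.05  2.13 -0.8   0.35  2.77]
[-0.09  0.31  0.42  2.13 -1.02  0.45  1.42]
 t 8.51 tcp [ 0.5774 -0.0752  0.1953] F [-0.2  0.1 -3. ] w 0.0325 q [ 0.2   0.3   0.03  2.13 -0.81  0.34  2.78]
```

View pics/w3.png

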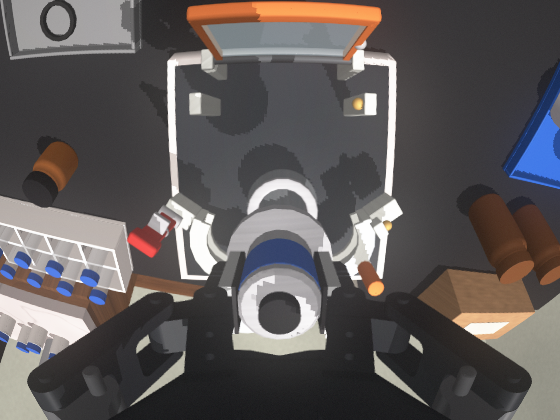

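Run:
```python
import cv2,numpy as np
t=cv2.imread("pics/t3.png")[120:270,260:410];s=cv2.imread("pics/s3.png")[160:310,240:390]
cv2.imwrite("pics/ts3.png",np.hstack([cv2.resize(x,(400,400),interpolation=cv2.INTER_CUBIC) for x in(t,s)]))
```

```text
(no output)
```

View pics/ts3.png

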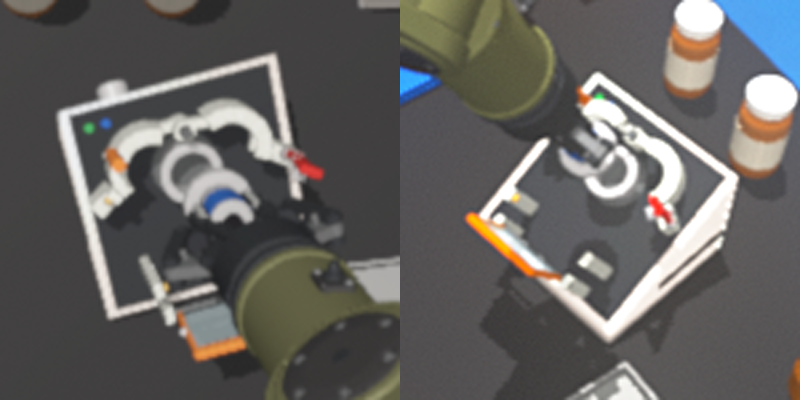

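Run:
```python
from h import *
from scipy.optimize import least_squares
c,R=portframe()
W=np.load("pics/w3.npz")["W"]
P=((W-c)@R*1000)
im=cv2.imread("pics/w3.png").astype(int)
# face plane
f=P[60:200,185:385].reshape(-1,3);f=f[np.isfinite(f[:,0])];f=f[abs(f[:,2]+32)<5]
A=np.c_[f[:,:2],np.ones(len(f))];m=np.ones(len(f),bool)
for k in range(5):
    co=np.linalg.lstsq(A[m],f[m,2],rcond=None)[0];m=abs(A@co-f[:,2])<1.5
print("face z at port",co.round(4),len(f))
f=P[165:215,235:330].reshape(-1,3);f=f[np.isfinite(f[:,0])];g=f[abs(f[:,2])<4]
print("flange z",np.percentile(g[:,2],[10,50,90]).round(2),len(g))
def nn(q,cx,cy,z): pass
best=[]
for cx in np.arange(-6,6,.25):
  for cy in np.arange(-6,6,.25):
    r=np.hypot(g[:,0]-cx,g[:,1]-cy);s=((r<27.5)&(r>19)).sum()-((r>28)).sum()-2*(r<18.5).sum();best.append((s,cx,cy))
best.sort(reverse=True);b=np.array([x for x in best if x[0]>=best[0][0]-8]);print("flange c",best[0],b[:,1:].mean(0),b[:,1:].min(0),b[:,1:].max(0))
# outer edge points per bearing
for ang in range(150,215,8):
    a=np.arctan2(g[:,1],-g[:,0]); 
    s=abs(np.degrees(np.arctan2(g[:,1],g[:,0]))%360-ang)<4
    rr=np.hypot(g[s,0],g[s,1]); 
    if s.sum()>3: print(ang,rr.min().round(1),rr.max().round(1),s.sum())
# gauge
B=P[230:300,225:335].reshape(-1,3);C=im[230:300,225:335].reshape(-1,3);B=B[(C[:,0]-C[:,2]>50)&np.isfinite(B[:,0])]
zm=B[:,2].mean();r=least_squares(lambda p:np.hypot(B[:,0]-p[0]-p[2]*(B[:,2]-zm),B[:,1]-p[1]-p[3]*(B[:,2]-zm))-17,[0,0,0,0],loss='soft_l1',f_scale=.5);print("gauge axis in port",r.x.round(3))
# landmarks: posts
for n,(u,v) in dict(hingeL=(356,62),hingeR=(213,62),bumpL=(362,104),bumpR=(205,104),guardmid=(285,18),tab=(368,275),ltip=(145,240)).items():print(n,P[v,u].round(1))
```

```text
face z at port [ 1.60000e-03  0.00000e+00 -3.14551e+01] 24640
flange z [-2.16 -1.13 -0.23] 1039
flange c (np.int64(1014), np.float64(-1.5), np.float64(1.75)) [-1.4   1.55] [-1.5   1.25] [-1.25  1.75]
150 21.1 29.6 55
158 21.1 29.3 51
166 21.2 29.4 55
174 21.0 28.8 51
182 20.7 28.9 54
190 20.5 28.6 49
198 19.8 28.2 52
206 19.5 27.9 53
214 19.1 27.3 45
gauge axis in port [-1.761 -0.664  0.003  0.005]
hingeL [-111.1   49.2   27.4]
hingeR [-111.   -43.    26.3]
bumpL [-83.   51.7  33.5]
bumpR [-83.2 -48.4  26.6]
guardmid [-119.1    2.2   90.8]
tab [34.5 63.  34.5]
ltip [ -5.2 -80.   67.9]
```

Run:
```python
from h import *
from station import ctrl,get_state
c,R=portframe();s=get_state();p=(s['tcp_pos']-c)@R*1000;print("tcp port",p.round(2)); print(((R.T@rot(s['eef_rot']))).round(4))
ctrl.pause(.2);s=get_state();p=(s['tcp_pos']-c)@R*1000;print("tcp port",p.round(2));
```

```text
tcp port [ 0.2  -1.39 95.1 ]
[[-1.0e+00  1.1e-03  1.0e-04]
 [ 1.1e-03  1.0e+00 -1.3e-03]
 [-1.0e-04 -1.3e-03 -1.0e+00]]
tcp port [ 0.22 -0.38 95.14]
```

```bash
cat > rel.py <<'E'
from h import *
from scipy.optimize import least_squares
from station import get_state
def rel(tag,vis):
    c,R=portframe();snap("wrist",tag);W=np.load(f"pics/{tag}.npz")["W"];P=(W-c)@R*1000;im=cv2.imread(f"pics/{tag}.png").astype(int)
    f=P[140:240,215:350].reshape(-1,3);f=f[np.isfinite(f[:,0])];g=f[(abs(f[:,2]+1)<3)&(np.hypot(f[:,0],f[:,1])<33)]
    best=[]
    for cx in np.arange(-5,5,.25):
      for cy in np.arange(-5,5,.25):
        r=np.hypot(g[:,0]-cx,g[:,1]-cy);best.append((((r<27.5)&(r>19)).sum()-(r>28).sum()-2*(r<18.5).sum(),cx,cy))
    best.sort(reverse=True);b=np.array([x for x in best if x[0]>=best[0][0]-8])
    print("flange",len(g),best[0][0],b[:,1:].mean(0).round(2),"z",np.median(g[:,2]).round(2))
    B=P[225:310,225:335].reshape(-1,3);C=im[225:310,225:335].reshape(-1,3);B=B[(C[:,0]-C[:,2]>50)&np.isfinite(B[:,0])]
    zm=B[:,2].mean();r=least_squares(lambda p:np.hypot(B[:,0]-p[0]-p[2]*(B[:,2]-zm),B[:,1]-p[1]-p[3]*(B[:,2]-zm))-17,[0,0,0,0],loss='soft_l1',f_scale=.5)
    k=r.x;print("gauge",k.round(3),"zm",zm.round(1),"at z0",(k[:2]-k[2:]*zm).round(2),"tcp",((get_state()['tcp_pos']-c)@R*1000).round(2))
E
python3 - <<'E'
from rel import *
from station import ctrl
ctrl.movel(pw(.6,.9,50).tolist(),tq(180).tolist(),max_speed=.1);ctrl.pause(.3);rel("w4",1);st()
E
```

```text
flange 1170 1162 [-1.64  1.82] z -1.21
gauge [-6.100e-02  1.554e+00 -2.000e-03  1.000e-03] zm 69.0 at z0 [0.05 1.47] tcp [ 0.88  0.89 50.39]
 t 9.81 tcp [ 0.5997 -0.0671  0.1579] F [-0.7  0.5 -2.5] w 0.0327 q [ 0.29  0.39 -0.11  2.13 -0.88  0.23  2.84]
```

View pics/w4.png

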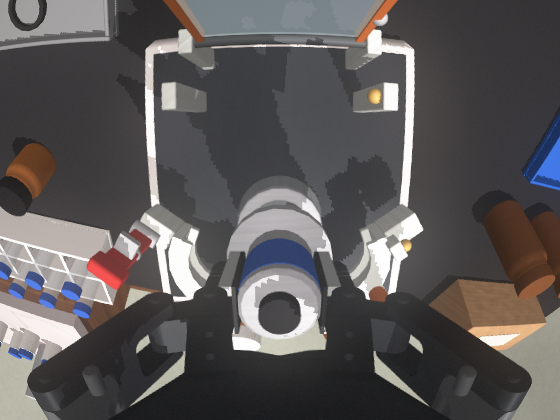

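Run:
```python
from h import *
from station import ctrl,get_state
c,R=portframe();q=tq(180).tolist()
def f():
    s=get_state();return (R.T@s['contact_force']).round(1),((s['tcp_pos']-c)@R*1000).round(2)
for z in(38,30,26,23,20.5,19,18):
    try: ctrl.movel(pw(-.4,1.2,z).tolist(),q,max_speed=.05)
    except Exception as e: print(z,repr(e));break
    F,p=f();print(z,F,p)
    if F[2]>12: break
st()
```

```text
38 [-1.8 -0.3 -2.5] [-0.69  1.24 37.81]
30 Unreachable('the arm cannot follow that straight line within its joint ranges')
 t 10.2 tcp [ 0.6044 -0.0655  0.1462] F [-0.2 -0.3 -3. ] w 0.0327 q [ 0.31  0.41 -0.16  2.14 -0.89  0.19  2.85]
```

Run:
```python
from h import *
from station import ctrl
for th in range(0,360,20):
  for z in (50,17):
    r=ctrl.ik(pw(-.4,1.2,z).tolist(),tq(th).tolist()); print(th,z,None if r is None else np.round(r,2))
```

```text
0 50 [-0.51  0.66  1.15  2.15 -1.49  0.9   0.26]
0 17 [-0.31  0.56  0.75  2.14 -1.52  0.62  0.28]
20 50 [-0.15  0.43  0.49  2.14 -1.31  0.46  0.46]
20 17 [-0.08  0.48  0.38  2.14 -1.43  0.41  0.57]
40 50 [-0.12  0.42  0.44  2.14 -1.29  0.44  0.79]
40 17 [-0.05  0.47  0.34  2.14 -1.42  0.38  0.9 ]
60 50 [-0.07  0.41  0.38  2.14 -1.26  0.41  1.11]
60 17 [-0.01  0.47  0.28  2.14 -1.4   0.36  1.24]
80 50 [-0.02  0.4   0.31  2.14 -1.23  0.38  1.43]
80 17 [ 0.04  0.46  0.21  2.14 -1.37  0.32  1.56]
100 50 [ 0.02  0.4   0.25  2.14 -1.2   0.36  1.75]
100 17 [ 0.09  0.46  0.14  2.14 -1.33  0.29  1.88]
120 50 [ 0.07  0.39  0.18  2.14 -1.16  0.33  2.06]
120 17 [ 0.15  0.45  0.05  2.14 -1.28  0.25  2.18]
140 50 [ 0.14  0.39  0.08  2.14 -1.09  0.29  2.34]
140 17 [ 0.23  0.45 -0.06  2.13 -1.19  0.2   2.44]
160 50 [ 0.22  0.39 -0.03  2.14 -0.99  0.25  2.6 ]
160 17 [ 0.26  0.45 -0.1   2.13 -1.14  0.18  2.75]
180 50 [ 0.3   0.39 -0.13  2.14 -0.87  0.22  2.84]
180 17 [ 0.75  0.56 -0.84  2.13  1.19  0.25  0.81]
200 50 [ 0.79  0.48 -0.83  2.13  0.84  0.24  1.49]
200 17 [ 0.75  0.56 -0.84  2.13  1.19  0.25  1.16]
220 50 [ 0.79  0.48 -0.83  2.13  0.84  0.24  1.84]
220 17 [ 0.75  0.56 -0.84  2.13  1.19  0.25  1.51]
240 50 [ 0.77  0.48 -0.8   2.13  0.79  0.22  2.25]
240 17 [ 0.75  0.56 -0.84  2.13  1.19  0.25  1.86]
260 50 [ 0.79  0.48 -0.83  2.13  0.84  0.24  2.54]
260 17 [ 0.75  0.56 -0.84  2.13  1.19  0.25  2.21]
280 50 [ 0.9   0.55 -1.03  2.13  1.1   0.35  2.65]
280 17 [ 0.75  0.56 -0.84  2.13  1.19  0.25  2.56]
300 50 [ 0.99  0.64 -1.23  2.13  1.25  0.5   2.86]
300 17 [ 0.86  0.63 -1.03  2.13  1.33  0.38  2.79]
320 50 [-0.51  0.66  1.15  2.15 -1.49  0.9  -0.44]
320 17 [-0.31  0.56  0.75  2.14 -1.52  0.62 -0.42]
340 50 [-0.51  0.66  1.15  2.15 -1.49  0.9  -0.09]
340 17 [-0.31  0.56  0.75  2.14 -1.52  0.62 -0.07]
```

```bash
sed -i 's/f=P\[140:240,215:350\]/f=P[100:250,180:380]/' rel.py
python3 - <<'E'
from rel import *
from station import ctrl
ctrl.movel(pw(0,1,62).tolist(),tq(180).tolist(),max_speed=.1)
ctrl.movep(pw(-1.5,.5,55).tolist(),tq(80).tolist());ctrl.pause(.3);rel("w5",1);st()
E
```

```text
flange 1131 1095 [-1.47  1.72] z -1.23
gauge [-2.512e+00  1.049e+00  7.000e-03 -2.000e-03] zm 73.7 at z0 [-3.06  1.23] tcp [-1.51  0.37 55.05]
 t 12.18 tcp [ 0.5956 -0.0687  0.1607] F [-0.1 -0.1 -3.1] w 0.0328 q [-0.06  0.4   0.36  2.14 -1.23  0.41  1.44]
```

View pics/w5.png

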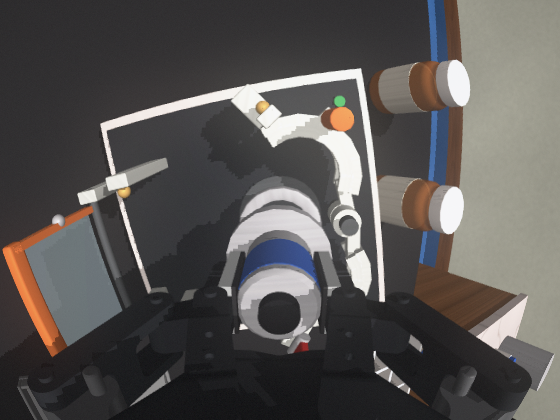

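Run:
```python
from rel import *
from station import ctrl
rel("w6",1)
c,R=portframe();print((R.T@rot(get_state()['eef_rot'])).round(4), np.cos(np.radians(80)))
B=np.load("pics/w6.npz");P=(B["W"]-c)@R*1000
im=cv2.imread("pics/w6.png")
# gauge flange circle top plane z~ +65.. 
for v in(215,222,230):print(P[v,281].round(1))
print("knob",P[313,281].round(1), "L",P[270,242].round(1),"Rr",P[270,318].round(1))
```

```text
flange 1122 1089 [-1.46  1.68] z -1.23
gauge [-2.521e+00  1.036e+00  7.000e-03 -2.000e-03] zm 73.7 at z0 [-3.06  1.22] tcp [-1.5   0.41 55.06]
[[ 1.736e-01  9.848e-01  1.000e-04]
 [ 9.848e-01 -1.736e-01 -1.000e-04]
 [-1.000e-04  1.000e-04 -1.000e+00]] 0.17364817766693041
[ 2.7 24.6 45.3]
[ 2.1 21.1 45.2]
[ 1.5 17.4 46.4]
knob [-1.3  3.1 97.1] L [-17.4   9.8  69.2] Rr [15.2  7.3 75.7]
```

Run:
```python
from h import *
from station import vision
from scipy.optimize import least_squares
he=np.array(vision.camera_info("wrist")["hand_eye"])
for t in("w2","w4","w6"):
    Z=np.load(f"pics/{t}.npz");T=Z["M"]@np.linalg.inv(he);L=(Z["W"]-T[:3,3])@T[:3,:3]*1000
    im=cv2.imread(f"pics/{t}.png").astype(int)
    S=L[195:340,220:340];A=S.reshape(-1,3);C=im[195:340,220:340].reshape(-1,3);ok=np.isfinite(A[:,0])
    F=A[ok&(abs(A[:,2]-10.3)<1.5)&(A[:,0]>0)&(np.hypot(A[:,0],A[:,1])<32)]
    # flange annulus score
    best=[]
    for cx in np.arange(-4,5,.25):
        for cy in np.arange(-4,4,.25):
            r=np.hypot(F[:,0]-cx,F[:,1]-cy);best.append(((r<27.5).sum()-2*(r>28).sum()-2*(r<16.5).sum(),cx,cy))
    best.sort(reverse=True);b=np.array([x for x in best if x[0]>=best[0][0]-6])
    Bm=ok&(C[:,0]-C[:,2]>40);B=A[Bm]
    w=least_squares(lambda p:np.hypot(B[:,0]-p[0],B[:,1]-p[1])-17,[0,0],loss='soft_l1',f_scale=.3).x
    print(t,"flange",len(F),b[:,1:].mean(0).round(2),"extent y",F[:,1].min().round(1),F[:,1].max().round(1),"xmax",F[:,0].max().round(1),"z",np.median(F[:,2]).round(2),"band",len(B),w.round(2),"band y",B[:,1].min().round(1),B[:,1].max().round(1))
```

```text
w2 flange 2373 [ 0.5  -0.88] extent y -28.0 26.6 xmax 28.0 z 9.92 band 1737 [ 0.53 -0.96] band y -17.2 15.3
w4 flange 2381 [ 0.75 -1.  ] extent y -28.2 26.6 xmax 28.2 z 9.87 band 1695 [ 0.64 -1.  ] band y -17.1 15.0
w6 flange 2367 [ 0.5  -1.12] extent y -28.6 26.6 xmax 28.2 z 9.86 band 1696 [ 0.49 -1.14] band y -17.2 14.8
```

Run:
```python
from h import *
from station import vision
he=np.array(vision.camera_info("wrist")["hand_eye"]);c,R=portframe()
for t in("w3","w4","w5","w6"):
    M=np.load(f"pics/{t}.npz")["M"];T=M@np.linalg.inv(he)
    print(t,"tcp",((T[:3,3]-c)@R*1000).round(2),"gauge",((T[:3,:3]@[.0005,-.001,-.02]+T[:3,3]-c)@R*1000).round(2))
```

```text
w3 tcp [-1.16  0.32 94.71] gauge [ -1.66  -0.68 114.71]
w4 tcp [ 0.6   2.54 50.55] gauge [6.000e-02 1.540e+00 7.055e+01]
w5 tcp [-1.51  0.37 55.05] gauge [-2.41  1.03 75.05]
w6 tcp [-1.51  0.37 55.05] gauge [-2.41  1.04 75.05]
```

Run:
```python
from h import *
c=pw(-1.5,1.72,-1.2);d=json.load(open('port.json'));d['c']=c.tolist();json.dump(d,open('port.json','w'));print(c)
from station import ctrl,get_state
c,R=portframe();q=tq(80).tolist()
def f():
    s=get_state();return (R.T@s['contact_force']).round(1),((s['tcp_pos']-c)@R*1000).round(2)
for z in(36,30,27,24,21.5,20,19,18,17):
    try: ctrl.movel(pw(.95,-.65,z).tolist(),q,max_speed=.06 if z>35 else .03)
    except Exception as e: print(z,repr(e));break
    F,p=f();print(z,F,p)
    if F[2]>10: break
st()
snap("wrist","w7")
```

```text
[ 0.62249224 -0.06031006  0.11201077]
36 [-1.1 -0.7 -3.1] [ 0.72 -0.78 35.96]
30 [-1.   0.2 -3.1] [ 0.87 -0.62 29.93]
27 [-1.3 -0.  -2.8] [ 0.86 -0.58 26.85]
24 [-2.8 -0.5 -2. ] [ 0.86 -0.57 23.83]
21.5 [-1.3  0.2 -2.6] [ 0.86 -0.61 21.35]
20 [-1.9  0.6 -3.1] [ 0.91 -0.63 19.91]
19 [-1.4 -0.5 -2.9] [ 0.9  -0.64 18.95]
18 [-2.8  1.7  5.5] [ 1.   -0.72 18.41]
17 [-4.1  3.6 19.1] [ 1.02 -0.7  18.32]
 t 14.82 tcp [ 0.6147 -0.0631  0.1284] F [-13.6   0.2  14.5] w 0.0325 q [-0.01  0.47  0.28  2.14 -1.4   0.36  1.59]
```

View pics/w7.png

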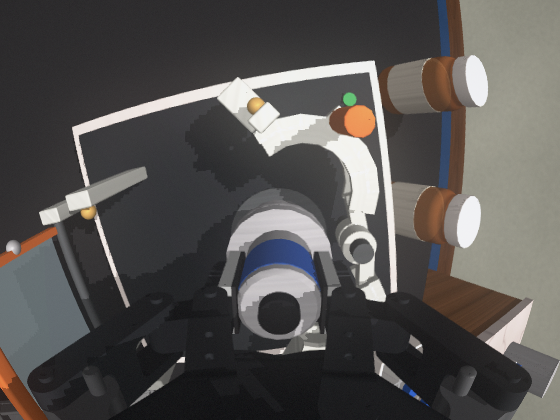

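The gauge went in freely and met flange-on-flange contact at TCP z 18.4, against 18.5 expected. I'll release it, retreat and check.

Run:
```python
from h import *
from station import ctrl,get_state,models
q=tq(80).tolist()
ctrl.movel(pw(1,-.7,18.3).tolist(),q,max_speed=.03)
ctrl.ungrasp();st()
ctrl.movel(pw(1,-.7,95).tolist(),q,max_speed=.15);ctrl.pause(.3)
snap("wrist","w8");snap("side","s8");st()
c,R=portframe();W=np.load("pics/w8.npz")["W"];P=(W-c)@R*1000;np.save("pics/P8.npy",P)
for u,v in((279,313),(281,300)):print(P[v,u].round(1))
im=cv2.imread("pics/w8.png").astype(int)
m=(im[:,:,2]>200)&(im[:,:,1]<150)&(im[:,:,0]<90)&np.isfinite(P[:,:,0])&(P[:,:,0]>-60)&(P[:,:,0]<90)&(P[:,:,1]>0)
T=P[m];T=T[T[:,2]>45];print("tab top",len(T),np.median(T,0).round(1))
```

```text
t 15.68 tcp [ 0.6147 -0.063   0.1283] F [ 0.2  0.3 -0.2] w 0.0855 q [-0.01  0.47  0.28  2.14 -1.4   0.36  1.59]
 t 16.74 tcp [ 0.5775 -0.0727  0.1943] F [-0.2  0.  -0.1] w 0.0855 q [-0.11  0.33  0.45  2.14 -1.07  0.46  1.29]
[ -29.3 -162.9 -112.1]
[-13.1 -82.  -10.6]
tab top 19 [36.2 65.2 47.7]
```

View pics/w8.png

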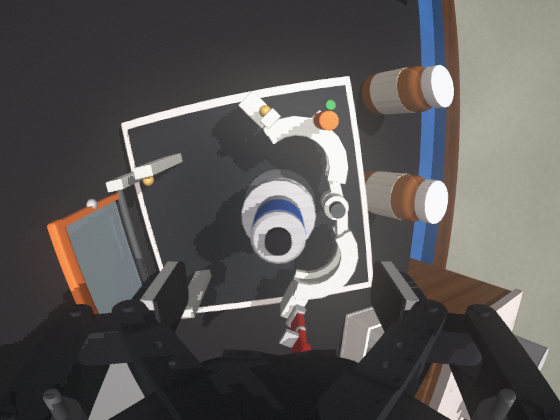

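Run:
```python
from h import *
from scipy.optimize import least_squares
from station import ctrl
P=np.load("pics/P8.npy");im=cv2.imread("pics/w8.png").astype(int)
S=P[175:270,235:325].reshape(-1,3);C=im[175:270,235:325].reshape(-1,3);S0=S
B=S[(C[:,0]-C[:,2]>40)&np.isfinite(S[:,0])];zm=B[:,2].mean()
r=least_squares(lambda p:np.hypot(B[:,0]-p[0]-p[2]*(B[:,2]-zm),B[:,1]-p[1]-p[3]*(B[:,2]-zm))-17,[0,0,0,0],loss='soft_l1',f_scale=.3).x
print("gauge axis",r.round(3),zm)
F=S[np.isfinite(S[:,0])&(abs(S[:,2]-8)<3)];print("flange top z",np.median(F[:,2]).round(2),len(F));K=S[np.isfinite(S[:,0])&(S[:,2]>57)];print("knob",K.mean(0).round(2),np.percentile(K[:,2],95))
# ik for tab path
for th in(0,180):
  for qq in(.9,.45,0):
    a=qq; px=42-54*np.cos(a)+35*np.sin(a);py=54*np.sin(a)+35*np.cos(a)
    n=np.array([54*np.sin(a)+35*np.cos(a),54*np.cos(a)-35*np.sin(a)])/64.35  # opening direction
    ang=np.degrees(np.arctan2(n[1],n[0]))+th
    t=np.array([px,py])+n*19
    j=ctrl.ik(pw(*t,24).tolist(),tq(ang).tolist());print(th,qq,t.round(1),round(ang),None if j is None else np.round(j,2))
```

```text
gauge axis [-0.886  0.104 -0.008  0.   ] 37.011649418585115
flange top z 8.56 1724
knob [-0.98  0.53 60.03] 61.15327531770479
0 0.9 [54.8 65.9] 5 [-0.43  0.49  0.66  2.07 -1.31  0.48  0.02]
0 0.45 [24.8 64.9] 31 [-0.31  0.45  0.49  2.15 -1.39  0.38  0.59]
0 0 [-1.7 50.9] 57 [-0.13  0.43  0.3   2.2  -1.5   0.3   1.21]
180 0.9 [54.8 65.9] 185 [-0.01  0.42  0.04  2.07 -0.8   0.22  2.69]
180 0.45 [24.8 64.9] 211 [ 0.49  0.46 -0.64  2.14  1.02  0.18  1.38]
180 0 [-1.7 50.9] 237 [ 0.66  0.52 -0.83  2.19  1.38  0.26  1.51]
```

```bash
cat > tab.py <<'E'
from h import *
from station import ctrl,get_state
def peg(a): return np.array([42-54*np.cos(a)+35*np.sin(a),54*np.sin(a)+35*np.cos(a)])
def ang(a): return 88-(88-8)*a/.9
def tp(a,off,z):
    t=np.radians(ang(a));p=peg(a)+off*np.array([np.cos(t),np.sin(t)]);return pw(*p,z).tolist(),tq(ang(a)).tolist()
def f():
    c,R=portframe();s=get_state();return (R.T@s['contact_force']).round(1),((s['tcp_pos']-c)@R*1000).round(1)
E
python3 - <<'E'
from tab import *
for a in(.9,.6,.3,.1,0,-.04):
    j=ctrl.ik(*tp(a,17,24));print(a,None if j is None else np.round(j,2))
ctrl.close_gripper(30)
ctrl.movep(*tp(.9,30,85));
ctrl.movel(tp(.9,30,26)[0],tp(.9,30,26)[1],max_speed=.12);print(f());st()
snap("side","s9");snap("top","t9")
t=cv2.imread("pics/t9.png")[120:270,260:410];s=cv2.imread("pics/s9.png")[160:310,240:390]
cv2.imwrite("pics/ts9.png",np.hstack([cv2.resize(x,(400,400),interpolation=cv2.INTER_CUBIC) for x in(t,s)]))
E
```

```text
0.9 [-0.42  0.49  0.64  2.08 -1.31  0.47  0.07]
0.6 [-0.32  0.45  0.49  2.13 -1.36  0.38  0.61]
0.3 [-0.18  0.43  0.31  2.18 -1.45  0.29  1.19]
0.1 [-0.04  0.42  0.16  2.21 -1.51  0.23  1.6 ]
0 [ 0.66  0.52 -0.83  2.22  1.47  0.25 -1.18]
-0.04 [ 0.67  0.52 -0.83  2.22  1.48  0.25 -1.13]
(array([-1. ,  0.4,  0.2]), array([65.4, 67.5, 26.3]))
 t 19.45 tcp [0.6477 0.0159 0.1675] F [-1.   0.2 -0.3] w 0.0 q [-0.45  0.49  0.68  2.05 -1.26  0.49  0.  ]
```

View pics/ts9.png

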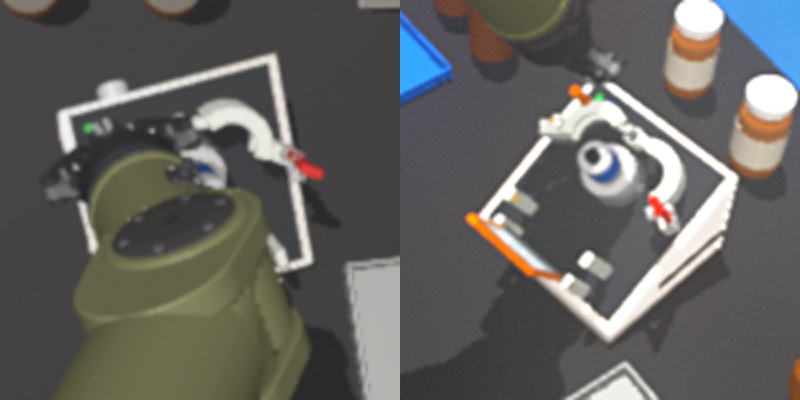

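```bash
cat >> h.py <<'E'
def tqt(th,d):
    """as tq but tool tilted d deg toward vertical (about port y)"""
    c,R=portframe();t=np.radians(th);x=np.array([np.cos(t),np.sin(t),0]);z=np.array([0,0,-1.])
    return quat(R@Rn.from_euler('y',d,degrees=True).as_matrix()@np.c_[x,np.cross(z,x),z])
E
python3 - <<'E'
from tab import *
for d in(8,12,16):
  for A in(57,88):
    t=np.radians(A);p=peg(0)+17*np.array([np.cos(t),np.sin(t)])
    for z in(24,30):
        j=ctrl.ik(pw(*p,z).tolist(),tqt(A,d).tolist());print(d,A,z,None if j is None else np.round(j,2))
c,R=portframe();print((R.T@rot(tqt(88,12)))[:,2])
E
```

```text
8 57 24 [-0.35  0.49  0.58  2.08 -1.01  0.48  0.69]
8 57 30 [-0.35  0.48  0.59  2.08 -1.    0.49  0.68]
8 88 24 [-0.27  0.46  0.46  2.1  -0.95  0.41  1.18]
8 88 30 [-0.27  0.45  0.47  2.1  -0.94  0.42  1.16]
12 57 24 [-0.39  0.52  0.64  2.01 -0.86  0.56  0.53]
12 57 30 [-0.4   0.51  0.65  2.01 -0.85  0.57  0.52]
12 88 24 [-0.32  0.49  0.53  2.04 -0.8   0.5   1.01]
12 88 30 [-0.33  0.48  0.54  2.04 -0.78  0.51  1.  ]
16 57 24 [-0.41  0.54  0.66  1.95 -0.74  0.64  0.4 ]
16 57 30 [-0.41  0.53  0.67  1.95 -0.72  0.65  0.39]
16 88 24 [-0.36  0.52  0.58  1.97 -0.68  0.59  0.89]
16 88 30 [-0.36  0.51  0.58  1.97 -0.67  0.6   0.88]
[-2.07911690e-01  1.16301224e-16 -9.78147598e-01]
```

Run:
```python
from tab import *
D=12
def tp2(a,off,z):
    A=8+(62-8)*(.9-a)/.9;t=np.radians(A);p=peg(a)+off*np.array([np.cos(t),np.sin(t)]);return pw(*p,z).tolist(),tqt(A,D).tolist()
ctrl.movel(*tp2(.92,24,25),max_speed=.1)
for a,o in((.85,17),(.65,17),(.45,17),(.25,17),(.1,17),(.04,17),(0,17),(-.02,17),(-.04,17),(-.06,17)):
    ctrl.movel(*tp2(a,o,25),max_speed=.08 if a>.2 else .04)
    F,p=f();print(a,F,p)
    if np.hypot(F[0],F[1])>12: break
st()
snap("wrist","w10");snap("side","s10")
c,R=portframe()
P=(np.load("pics/w10.npz")["W"]-c)@R*1000;np.save("pics/P10.npy",P)
```

```text
0.85 [-0.5  0.  -0.1] [48.8 66.7 25.6]
0.65 [-0.1  0.6 -0. ] [36.2 67.  25.3]
0.45 [ 0.9 -0.  -0.3] [23.  64.6 25. ]
0.25 [-0.3  1.6 -0.6] [10.4 59.6 25. ]
0.1 [ 1.1 -0.6  0. ] [ 1.6 54.4 24.9]
0.04 [-0.3  0.7  0. ] [-1.8 51.9 24.9]
0 [ 0.9 -0.4 -0.3] [-3.9 50.1 25. ]
-0.02 [ 0.8  1.1 -0.1] [-4.8 49.3 24.9]
-0.04 [3.9 4.  1.5] [-5.3 49.2 24.9]
-0.06 [5.2 8.1 2. ] [-5.5 49.1 25. ]
 t 23.18 tcp [ 0.5935 -0.0171  0.1309] F [1.4 8.8 4.4] w 0.0 q [-0.31  0.49  0.52  2.02 -0.77  0.51  0.6 ]
```

View pics/w10.png

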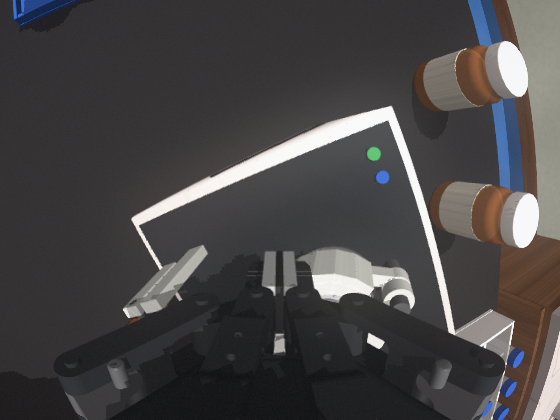

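Run:
```python
import cv2
s=cv2.imread("pics/s10.png")[160:310,230:390];cv2.imwrite("pics/s10c.png",cv2.resize(s,None,fx=4,fy=4,interpolation=cv2.INTER_CUBIC))
```

```text
(no output)
```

View pics/s10c.png

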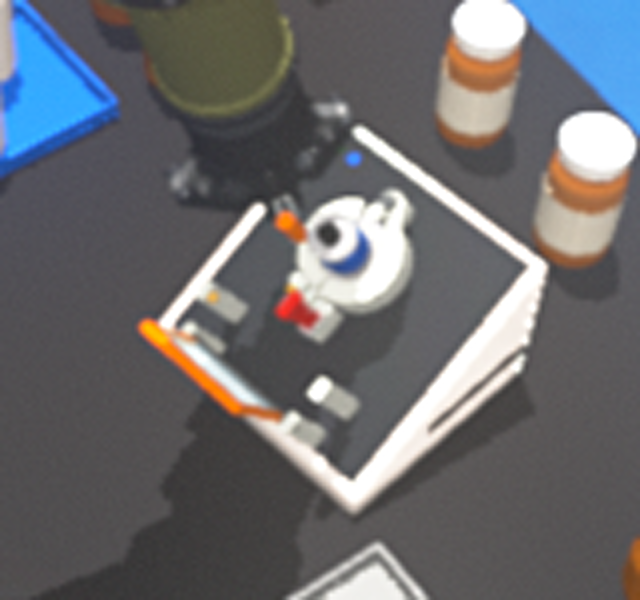

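Run:
```python
from tab import *
s=get_state();c,R=portframe()
p=(s['tcp_pos']-c)@R*1000
q=list(s['eef_rot'])
ctrl.movel(pw(p[0]+4,p[1]+8,p[2]).tolist(),max_speed=.1)
ctrl.movel(pw(p[0]+4,p[1]+8,115).tolist(),max_speed=.2)
st()
for d in(0,8,12):
  for th in(0,30,-30,180,90):
    r=[]
    for P in((-52,-50,55),(-52,20,20)):
        j=ctrl.ik(pw(*P).tolist(),tqt(th,d).tolist());r.append(None if j is None else np.round(j,2).tolist())
    print(d,th,r)
```

```text
t 24.15 tcp [ 0.5512 -0.0195  0.2105] F [1.3 1.  0.5] w 0.0001 q [-0.46  0.33  0.69  2.01 -0.58  0.65  0.43]
0 0 [[-0.01, 0.46, 0.52, 2.2, -1.44, 0.54, 0.39], [0.96, 0.72, -1.22, 2.28, 1.64, 0.53, -2.78]]
0 30 [[0.12, 0.43, 0.33, 2.2, -1.39, 0.45, 0.87], [0.96, 0.72, -1.22, 2.28, 1.64, 0.53, -2.25]]
0 -30 [[-0.11, 0.5, 0.68, 2.2, -1.47, 0.63, -0.11], [0.76, 0.55, -0.82, 2.28, 1.79, 0.22, 2.81]]
0 180 [[1.05, 0.59, -1.03, 2.19, 1.15, 0.29, 0.98], [0.96, 0.72, -1.22, 2.28, 1.64, 0.53, 0.36]]
0 90 [[0.44, 0.41, -0.12, 2.19, -1.19, 0.26, 1.73], [0.96, 0.72, -1.22, 2.28, 1.64, 0.53, -1.21]]
8 0 [[-0.19, 0.51, 0.73, 2.09, -1.12, 0.64, 0.03], [-0.28, 0.52, 0.63, 2.17, -1.26, 0.5, 0.04]]
8 30 [[-0.1, 0.48, 0.59, 2.09, -1.04, 0.57, 0.48], [-0.18, 0.49, 0.47, 2.17, -1.17, 0.41, 0.48]]
8 -30 [[-0.27, 0.56, 0.87, 2.09, -1.19, 0.72, -0.43], [-0.37, 0.57, 0.78, 2.17, -1.32, 0.59, -0.42]]
8 180 [[0.37, 0.42, -0.1, 2.08, -0.47, 0.35, 2.53], [0.24, 0.45, -0.14, 2.16, -0.44, 0.2, 2.37]]
8 90 [[0.09, 0.43, 0.3, 2.08, -0.85, 0.45, 1.34], [0.02, 0.45, 0.18, 2.17, -0.94, 0.29, 1.3]]
12 0 [[-0.26, 0.55, 0.81, 2.03, -1.01, 0.71, -0.1], [-0.36, 0.56, 0.73, 2.11, -1.1, 0.58, -0.14]]
12 30 [[-0.18, 0.51, 0.68, 2.03, -0.92, 0.64, 0.34], [-0.28, 0.52, 0.6, 2.11, -1.01, 0.51, 0.3]]
12 -30 [[-0.33, 0.6, 0.94, 2.03, -1.08, 0.79, -0.55], [-0.44, 0.61, 0.87, 2.11, -1.18, 0.67, -0.58]]
12 180 [[0.27, 0.43, 0.01, 2.03, -0.39, 0.45, 2.43], [0.13, 0.45, -0.01, 2.1, -0.37, 0.31, 2.28]]
12 90 [[-0.01, 0.46, 0.41, 2.03, -0.73, 0.54, 1.2], [-0.12, 0.48, 0.35, 2.11, -0.8, 0.4, 1.14]]
```

Run:
```python
from tab import *
ctrl.movep(pw(-60,-75,120).tolist(),tqt(0,10).tolist());ctrl.pause(.15)
snap("wrist","w11");snap("side","s11");st()
c,R=portframe()
P=(np.load("pics/w11.npz")["W"]-c)@R*1000
im=cv2.imread("pics/w11.png").astype(int)
fin=np.isfinite(P[:,:,0])
red=(im[:,:,2]>120)&(im[:,:,1]<60)&(im[:,:,0]<70)&fin&(abs(P[:,:,0])<100)
r=P[red];print("red",len(r),np.percentile(r,[2,50,98],axis=0).round(1) if len(r) else '')
o=(im[:,:,2]>180)&(im[:,:,1]<150)&(im[:,:,1]>60)&(im[:,:,0]<90)&fin&(P[:,:,0]>-40)&(P[:,:,0]<20)&(P[:,:,1]>10)
r=P[o];r=r[r[:,2]>44];print("tab",len(r),np.median(r,0).round(1) if len(r) else '')
s=cv2.imread("pics/s11.png")[160:310,230:390]
cv2.imwrite("pics/ws11.png",np.hstack([cv2.resize(im.astype(np.uint8),(400,300)),cv2.resize(s,(320,300),interpolation=cv2.INTER_CUBIC)]))
```

```text
t 25.03 tcp [ 0.5333 -0.1596  0.1858] F [ 0.9 -0.1 -0.1] w 0.0001 q [-0.23  0.45  0.88  2.03 -0.92  0.78 -0.09]
red 19 [[-59.3 -18.2  67.3]
 [-51.4 -17.8  68.5]
 [-43.9 -17.4  69.4]]
tab 15 [-7.1 31.6 47. ]
```

View pics/ws11.png

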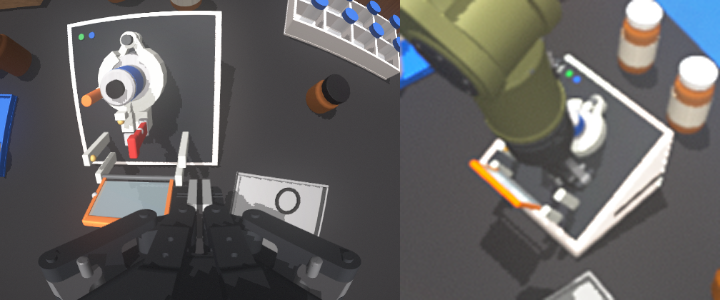

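Run:
```python
from h import *
im=cv2.imread("pics/w11.png");cv2.imwrite("pics/w11c.png",cv2.resize(im[30:230,90:310],None,fx=2.7,fy=2.7,interpolation=cv2.INTER_CUBIC))
```

```text
(no output)
```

View pics/w11c.png

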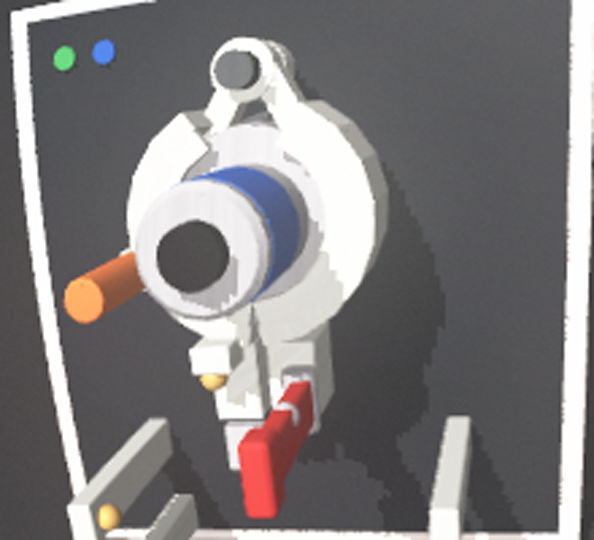

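Run:
```python
from tab import *
q=tqt(0,10).tolist();w=13
def C(a,r=42): return np.array([-12+r*np.cos(a)-4*np.sin(a),14+r*np.sin(a)+4*np.cos(a)])
ctrl.movel(pw(-52,-48,60).tolist(),q,max_speed=.15)
ctrl.movel(pw(-52,-40,54).tolist(),q,max_speed=.1)
for a in(1.5,1.2,.9,.65,.42,.25,.12,.03):
    y,z=C(a);ctrl.movel(pw(-52,y-w,z).tolist(),q,max_speed=.08)
    F,p=f();print(a,F,p)
    if np.linalg.norm(F)>25: break
for z in(17,16,15,14,13):
    ctrl.movel(pw(-52,20,z).tolist(),q,max_speed=.04);F,p=f();print(z,F,p)
    if F[2]>12: break
st()
```

```text
1.5 [ 0.8 -0.5 -0.8] [-51.8 -25.8  56.4]
1.2 [-0.2 -0.8 -0.2] [-52.  -13.   54.5]
0.9 [ 0.8 -0.6  0.9] [-52.2  -1.2  49. ]
0.65 [ 0.2 -1.2  0.3] [-52.2   6.6  42.3]
0.42 [-0.3  0.2  0. ] [-52.2  11.9  34.6]
0.25 [ 0.9  0.6 -0.2] [-52.2  14.8  28.2]
0.12 [ 0.3 -1.1  3.4] [-51.8  15.4  23.3]
0.03 [ 0.5  1.3 29.9] [-51.6  14.9  21.4]
17 [ 0.1 -2.4 44. ] [-51.4  15.   20.6]
 t 28.38 tcp [ 0.5656 -0.0595  0.1041] F [-20.6  -7.8  38.2] w 0.0 q [-0.34  0.55  0.72  2.14 -1.2   0.56 -0.03]
```

Run:
```python
from tab import *
q=tqt(0,10).tolist()
ctrl.movel(pw(-52,14,22).tolist(),q,max_speed=.1);print(f())
ctrl.movel(pw(-56,5,70).tolist(),q,max_speed=.2)
ctrl.movel(pw(-75,-60,120).tolist(),q,max_speed=.25);ctrl.pause(.15)
snap("wrist","w12");st()
c,R=portframe()
P=(np.load("pics/w12.npz")["W"]-c)@R*1000
im=cv2.imread("pics/w12.png").astype(int);fin=np.isfinite(P[:,:,0])
red=(im[:,:,2]>120)&(im[:,:,1]<60)&(im[:,:,0]<70)&fin&(abs(P[:,:,0])<100)
r=P[red];print("red",len(r),np.percentile(r,[2,50,98],axis=0).round(1) if len(r) else '')
A=np.c_[r[:,1],np.ones(len(r))];top=r[r[:,2]>15];print("slope z/y",np.polyfit(top[:,1],top[:,2],1).round(3))
o=(im[:,:,2]>150)&(im[:,:,1]<150)&(im[:,:,1]>50)&(im[:,:,0]<90)&fin&(P[:,:,0]<-60);r=P[o];r=r[r[:,2]>60];print("guard",len(r),np.median(r,0).round(1))
cv2.imwrite("pics/w12c.png",cv2.resize(im[30:250,90:330].astype(np.uint8),None,fx=2.7,fy=2.7,interpolation=cv2.INTER_CUBIC))
```

```text
(array([ 0.1, -2.8, 13.1]), array([-51.5,  12.2,  22.9]))
 t 29.7 tcp [ 0.5166 -0.1482  0.1775] F [ 0.6  0.1 -0.1] w 0.0001 q [-0.25  0.43  0.88  2.09 -0.94  0.74 -0.07]
red 2 [[-59.7  30.5  15.7]
 [-52.4  30.5  16.1]
 [-45.2  30.5  16.5]]
slope z/y [-10.867 347.485]
guard 875 [-117.1   16.7   91.1]
```

View pics/w12c.png

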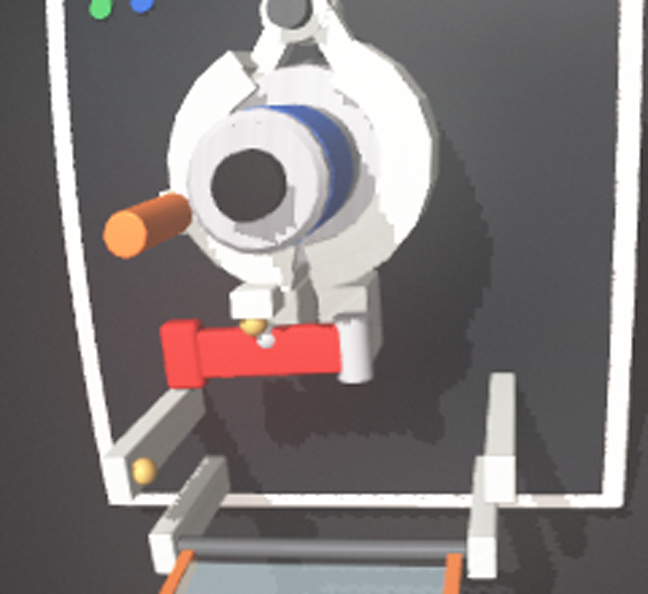

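The latch lies flat across the ears, with its tip over the left ear. Next I'll check its angle.

Run:
```python
from h import *
c,R=portframe()
P=(np.load("pics/w12.npz")["W"]-c)@R*1000
im=cv2.imread("pics/w12.png").astype(int);hsv=cv2.cvtColor(im.astype(np.uint8),cv2.COLOR_BGR2HSV)
m=((hsv[:,:,0]<6)|(hsv[:,:,0]>174))&(hsv[:,:,1]>150)&(hsv[:,:,2]>60)&np.isfinite(P[:,:,0])&(abs(P[:,:,0]+52)<15)
r=P[m];r=r[r[:,2]>10];print(len(r),np.percentile(r,[2,50,98],axis=0).round(1))
for lo,hi in((-12,-4),(-4,4),(4,12),(12,20),(20,28),(28,40)):
    s=r[(r[:,1]>lo)&(r[:,1]<=hi)]
    if len(s): print(lo,hi,len(s),np.percentile(s[:,2],[50,90]).round(2))
```

```text
1188 [[-60.4  -8.8  15.9]
 [-51.9  19.2  18.3]
 [-43.2  40.8  20. ]]
-12 -4 137 [18.27 18.93]
-4 4 184 [18.18 18.98]
4 12 146 [18.18 19.12]
12 20 148 [18.18 18.94]
20 28 178 [18.11 18.95]
28 40 346 [18.79 19.79]
```

Run:
```python
from tab import *
q=tqt(0,10).tolist();w=11
def C(a,r=58): return np.array([-112+r*np.cos(a)-6*np.sin(a),26+r*np.sin(a)+6*np.cos(a)])
try:
    ctrl.movel(pw(-172,0,125).tolist(),q,max_speed=.25)
    print(f())
    ctrl.movel(pw(-172,0,78).tolist(),q,max_speed=.2);print(f())
except Exception as e: print(e);st();raise SystemExit
for a in(1.75,1.5,1.25,1.0,.75,.5,.3,.15,.05):
    x,z=C(a);ctrl.movel(pw(x-w,0,z).tolist(),q,max_speed=.1)
    F,p=f();print(a,F,p)
    if np.linalg.norm(F)>20: break
st()
```

```text
(array([-0.4, -0.3,  0.5]), array([-171.5,    0.2,  124.9]))
(array([0.5, 0.7, 0.2]), array([-172. ,   -0.6,   77.7]))
1.75 [-0.9  0.4 -0.6] [-1.39e+02 -1.00e-01  8.27e+01]
1.5 [ 0.4 -0.3 -0.6] [-1.252e+02 -1.000e-01  8.440e+01]
1.25 [-0.6 -0.6 -0.4] [-110.9    0.    82.8]
1.0 [-0.5  0.   0.3] [-97.2   0.   78. ]
0.75 [-0.4 -0.2  1.2] [-84.8   0.   69.8]
0.5 [-0.8  0.1  0.2] [-74.9   0.1  58.7]
0.3 [0.2 0.3 0.7] [-69.4   0.1  48.5]
0.15 [-0.4 -0.2 -0.1] [-66.7   0.1  40.4]
0.05 [-0.4 -0.7 -0.1] [-65.4   0.   34.7]
 t 33.4 tcp [ 0.5508 -0.0788  0.1093] F [-0.1 -0.8 -0.3] w 0.0002 q [-0.3   0.53  0.72  2.15 -1.17  0.57  0.  ]
```

Run:
```python
from tab import *
q=tqt(0,10).tolist()
for z in(33,31.5,30,28.5,27,25.5,24):
    ctrl.movel(pw(-62,0,z).tolist(),q,max_speed=.04);F,p=f();print(z,F,p)
    if F[2]>9: break
ctrl.pause(.2)
st();snap("side","s13");snap("wrist","w13")
s=cv2.imread("pics/s13.png")[170:320,230:390];cv2.imwrite("pics/ws13.png",np.hstack([cv2.resize(cv2.imread("pics/w13.png"),(400,300)),cv2.resize(s,(320,300),interpolation=cv2.INTER_CUBIC)]))
```

```text
33 [-0.2 -0.2 -0.7] [-61.8  -0.   32.9]
31.5 [ 0.3  0.1 -0.5] [-61.9   0.   31.5]
30 [-0.4  1.1  6.4] [-61.9  -0.1  30.3]
28.5 [ 0.1  3.6 18.9] [-61.9  -0.2  29.7]
 t 34.6 tcp [ 0.5563 -0.0777  0.1068] F [-10.2   0.1  15.7] w 0.0002 q [-0.29  0.54  0.72  2.14 -1.18  0.57  0.  ]
```

View pics/ws13.png

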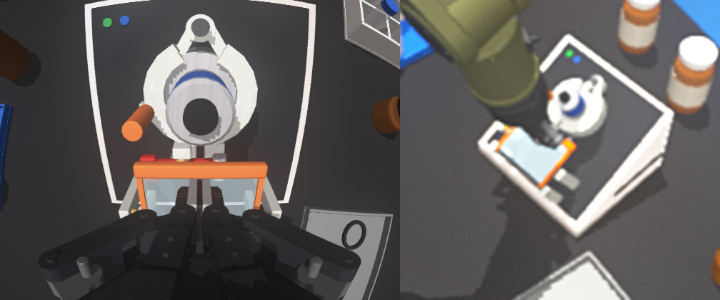

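The guard is down and the push met a firm stop. I'll back off and check everything before handing in.

Run:
```python
from tab import *
from scipy.optimize import least_squares
q=tqt(0,10).tolist()
ctrl.movel(pw(-64,0,40).tolist(),q,max_speed=.1)
ctrl.movel(pw(-100,0,130).tolist(),q,max_speed=.25);ctrl.pause(.3)
snap("wrist","w14");snap("top","t14");st()
c,R=portframe();P=(np.load("pics/w14.npz")["W"]-c)@R*1000
im8=cv2.imread("pics/w14.png");hsv=cv2.cvtColor(im8,cv2.COLOR_BGR2HSV);im=im8.astype(int)
fin=np.isfinite(P[:,:,0])
o=(hsv[:,:,0]>5)&(hsv[:,:,0]<20)&(hsv[:,:,1]>150)&(hsv[:,:,2]>80)&fin&(P[:,:,0]<-38)&(P[:,:,0]>-112)&(abs(P[:,:,1])<50)&(P[:,:,2]>15)
r=P[o];e=r[r[:,0]>-56];print("guard orange",len(r),"edge",len(e),np.percentile(e,[2,50,98],axis=0).round(1))
b=P[(im[:,:,0]-im[:,:,2]>40)&fin&(np.hypot(P[:,:,0],P[:,:,1])<22)&(P[:,:,2]>15)];zm=b[:,2].mean()
k=least_squares(lambda p:np.hypot(b[:,0]-p[0]-p[2]*(b[:,2]-zm),b[:,1]-p[1]-p[3]*(b[:,2]-zm))-17,[0,0,0,0],loss='soft_l1',f_scale=.3).x;print("gauge",k.round(3),zm.round(1))
cv2.imwrite("pics/w14c.png",np.hstack([cv2.resize(im8,(400,300)),cv2.resize(cv2.imread("pics/t14.png"),(400,300))]))
```

```text
t 35.91 tcp [ 0.4758 -0.0983  0.1741] F [0.1 0.2 1.1] w -0.0002 q [-0.39  0.34  0.9   2.22 -0.92  0.63 -0.13]
guard orange 312 edge 262 [[-52.7 -43.1  27.2]
 [-49.5   2.7  32.3]
 [-41.   43.1  33.8]]
gauge [-0.035 -0.156  0.     0.   ] 48.3
```

View pics/w14c.png

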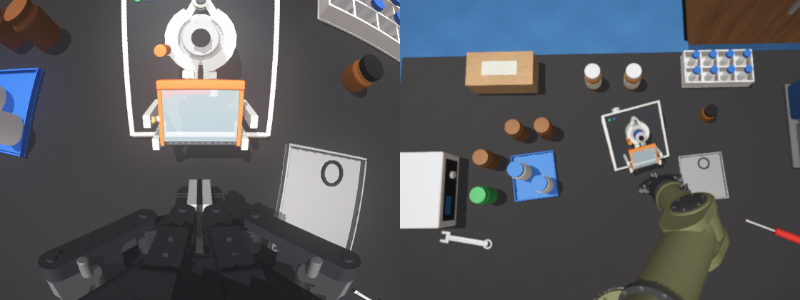

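Run:
```python
from station import ticket
print(ticket.close_job())
```

```text
the job is handed in; nothing more can be done
None
```

The gauge head is seated, the clamp ring is shut, the latch is snapped down and the guard is closed, in that order. I handed the job in at about 36 s of the 56 s allowed, and the hand-in reported no verdict.

The last checks, from wrist-camera depth in the port frame unless noted:

| Part | Last check |
|---|---|
| Gauge head | Axis within 0.2 mm of the port's axis and square to it. Depth was last checked right after seating: flange top at 8.6 mm (8 nominal). |
| Clamp ring | Met its stop near zero angle and showed its ears together in the picture. |
| Latch | Flat to within about 1 mm along its length, about 19 mm at the tip (19 nominal). Checked before the guard was closed over it. |
| Guard | Upper face of the free edge at about 32–34 mm (33 nominal). It stayed down after I backed away. |
| White bottles | Both standing in the blue tray in the last top view. |
| Robot | Clear of the parts, with no contact force beyond sensor noise. |

- **Ring angle:** I could not measure it well from the peg. Only part of its top was in view, and its x and y readings disagreed (about 0.14 and −0.06 rad). I relied on the firm stop, the shut ears and the latch lying flat.
- **Latch force:** pressing the latch home reached 44 N at the fingertips. That is above the 40 N limit for the arm and gripper body, but the contact should have been at the fingers only, and the wrist force stayed well below 120 N.
- **First insertion:** the arm ran out of joint range partway down, so I backed off and turned the tool. The second insertion went in freely.

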